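Tip a specimen plinth over and bed it in its corner dock

ROBOT

A 6-joint arm with a two-finger parallel gripper is mounted at the origin on the work surface. World frame = base frame: x ahead of the robot, y to its left, z up, the work surface at z = 0. Lengths are in m, angles in rad, forces in N, time in s.
With the tool pointing down it reaches from about 0.3 to 0.875 m from the base axis. Payload 6.4 kg.
Tool frame: the origin (TCP) lies at the very end of the fingers, on their centre line; the grasp point (between the pads) lies 19 mm behind it; z points along the fingers, y is the line along which they close (so a half turn about z gives the same grasp; the last joint's range is limited). The gripper opens to 85 mm and grips with 20 to 120 N. Pads are 22 mm wide; open, the fingers measure 114 mm over their backs; the gripper's body (76 mm by 85 mm) begins 54 mm behind the grasp point. The pads swing forward as they close: fully open they stand 13 mm farther back than shut.
Start: joints at [-1.496, 0.181, 1.607, -0, 1.354, -0.206], TCP at [0.159, -0.552, 0.231] pointing down, gripper open.
Joint ranges: [-2.99, 2.99], [-0.89, 2.07], [0.3, 2.58], [-1.14, 4.28], [0, 2.63], [-3.12, 3.12]. Speed limits (rad/s): [2.57, 2.57, 3.01, 3.14, 3.14, 3.14].

INTERFACE

Orientations are given as a unit quaternion [w, x, y, z].
In Python, from bench import ctrl gives the robot as it stands.
- The arm moves only by the tool jog_arm, never from a script. Its argument "series" is a list that holds one entry, the list of rows, each a list of 7 numbers: the shift along the tool's x, y, z in mm, then the turn, a rotation vector about the tool's x, y, z in rad, then the finger opening in mm, from 0 to 85.4. In form: [[[tx, ty, tz, rx, ry, rz, gripper], ...]]. A call has exactly 10 rows; each row shifts and turns the commanded pose from where the row before left it, along the tool's axes as they then stand; what a row does not reach is not made up. A row lasts 1/10 s, in which the tool goes at most 50 mm and 8.59 degrees, less where a joint would pass 70% of its speed; a pose out of reach is approached as far as the arm can. A call with a gripper value outside its range is refused whole. The fingers move at their own pace and stop on an object; the grip force is fixed at half the most. Time passes only in rows, so rows that do not move let the fingers close, or fill a call up. It gives the time, the measured TCP pose, the force, the opening and the grip force at its end, in the units of the state.
- ctrl.get_obs(): the state, without advancing time (a new reading comes with each control period).
- ctrl.camera(name): name is "scene" or "top" or "wrist"; returns a dict with "frame" (480x640x3 uint8, blue, green, red), "z_map" (480x640 float32, m along the optical axis (not along the pixel's ray), 0 where there is no reading), "fx", "fy", "cx", "cy" (pixels), "k1" (the pictures are not rectified: a ray, as slopes to the right and down, at radius r is drawn at 1 + k1 r^2 times it, then the intrinsics apply), "xyz" and "rotation" of the camera in the world. Camera axes: x right, y down, z forward; pixel columns grow to the right and rows downward; lengths in m; the calibration is good to about 2 mm. A picture is of the moment at which its call begins.
- ctrl.hand_in(): hands the job in; it is judged then, once.
The state is a dict: "time_s": time; "q": joint angles; "dq": joint speeds; "joint_efforts": joint torques, N m; "eef_pos": TCP position; "eef_rot": TCP orientation; "wrist_force": force on the tool from outside, world axes, zero at the start; "torque": the same for the moment, N m; "opening": opening from 0.0 (shut) to 1.0 (fully open); "grasp_force": force on a finger pad.
Only numpy, scipy, OpenCV 4.12 (cv2) and the standard library are available. Lean on these libraries where they do the work, as an engineer would, in place of code of your own. Each camera call takes 0.05 s, during which the arm holds its last target. There are 200 camera calls.

TASK

Two wooden plinths of the same size stand on the museum table: take the one with the round well in its side, tip it over with a light push high up, never gripping it while it stands, so that it lies with the well facing straight up. Then, sliding it along the table without lifting it, bring it lengthways into the aluminium corner dock and press it home, first endways against the pad of the end stop and after that sideways against the pad of the side rail (the pads are set by screws, so find them by feel), each time with a steady push of about 10 N held for half a second and never more than 20 N on the dock. Leave it lying flush against both pads, well up, let go of it, and leave the other plinth and everything else where it stands.

Things in the scene. Friction and masses are not known exactly. Their poses are not given: they have to be found in the camera images.
- plinth: the specimen plinth: wood block 50 x 50 x 150 mm, 0.21 to 0.38 kg, standing on end at first, with a round well (30 mm wide, 10 mm deep) in the middle of one long face. Origin: centre of the end that is underneath at first. z runs along the 150 mm length, x points out of the face with the well, which faces +y within 19 degrees at first. Standing, it tips with 0.3 to 1.5 N at 125 mm height
- plinth_mid (a point): centre of the specimen plinth, on its long axis: 75 mm above the table standing, 25 mm lying; each long face is 25 mm from it. Once it leans 19 degrees it falls by itself, roughly towards -y, where nothing stands in its way. Lying, it slides against 1.5 to 5.5 N of friction
- dock: the corner dock, fixed to the table. Origin: on the table at the middle of the seat, a thin flat cork-coloured patch of 50 x 150 mm (not an obstacle). z is up, y runs along the seat's 150 mm length, x across it, away from the robot (yaw within 18 degrees). The seat is open on its -x side and its +y end. A plinth that is home lies along y with its centre within 15 mm of the origin: the pads decide
- side_rail: side rail of the dock: aluminium bracket 12 x 100 x 22 mm high along the dock's y, origin under its centre at dock x = +48, y = 0 mm. Before it stands a rigid steel pad (80 mm long, 18 mm high) on thumbscrews, which stop the plinth. The screws are set differently each time and the readings do not show it: the pad's face lies between dock x = +15 and +35 mm, to be found by feel
- end_stop: end stop of the dock: aluminium bracket 100 x 12 x 22 mm high along the dock's x, origin under its centre at dock x = -20, y = -98 mm. Before it stands a rigid steel pad (80 mm long, 18 mm high) on thumbscrews, which stop the plinth's end. The screws are set differently each time and the readings do not show it: the pad's face lies between dock y = -85 and -65 mm, to be found by feel
- other_plinth: bystander: the other wood plinth, same 50 x 50 x 150 mm, standing, but with a narrow slot (60 x 12 mm) in its face instead of the round well. Origin: centre of its underside. It stands nearer or farther than the specimen plinth, 140 mm or more from it
- doll: bystander: painted nesting doll, 78 mm wide, 153 mm tall, standing. Origin: centre of its underside
- small_doll: bystander: small nesting doll, 48 mm wide, 95 mm tall, standing. Origin: centre of its underside
- loupe: bystander: black eye loupe, 44 mm wide, 38 mm tall. Origin: centre of its underside
- slide_tray: bystander: white tray with three compartments, 110 x 80 x 30 mm. Origin: centre of its underside
- brush: bystander: dusting brush, 160 mm long, lying flat. Origin: centre of its underside
Things that resemble listed ones, but are neither listed nor needed, are in the scene too. Leave any orange or yellow look-alike of the plinth alone.

How it is judged:
On the way, in this order (a step that is already met when the one before it is completed fails the run):
1. the specimen plinth lies flat with the well up, at rest (angle between plinth's own x axis and vertical below 0.06 rad and height (world z) of plinth_mid below 0.032 m and linear speed of plinth below 0.03 m/s), for 0.2 s.
2. it is pressed endways against the end stop (3 N or more for 0.2 s) (angle between plinth's own x axis and vertical below 0.06 rad and height (world z) of plinth_mid below 0.032 m and contact force between plinth and end_stop above 3 N), for 0.2 s.
3. after that it is pressed sideways against the side rail (3 N or more for 0.2 s) (angle between plinth's own x axis and vertical below 0.06 rad and height (world z) of plinth_mid below 0.032 m and contact force between plinth and side_rail above 3 N), for 0.2 s.
At the end, for the whole second after the job is handed in: the specimen plinth lies flat, well up (within 3.4 degrees), released and at rest, its end within 2.5 mm of touching the end stop's pad, its side within 2.5 mm of touching the side rail's pad, its length within 1.7 degrees of the dock's (angle between plinth's own x axis and vertical below 0.06 rad and height (world z) of plinth_mid below 0.032 m and x of plinth_mid in the frame of side_rail_pad between -0.0405 and -0.0355 m and y of plinth_mid in the frame of end_stop_pad between 0.0855 and 0.0905 m and angle between the z axis of plinth and the y axis of dock, either way round below 0.03 rad and linear speed of plinth below 0.01 m/s and contact force between the fingers and plinth below 0.2 N).
It fails at once if the plinth bears on the dock with more than 20 N (contact force between plinth and dock above 20 N).
It fails at once if the standing plinth is gripped or pushed with more than 15 N (angle between plinth's own z axis and vertical below 0.5 rad and contact force between the fingers and plinth above 15 N).
It fails at once if the plinth is lifted: raised 20 mm off the table lying, or 15 mm standing (height (world z) of plinth_mid above 0.094 m or (angle between plinth's own x axis and vertical below 0.15 rad and height (world z) of plinth_mid above 0.045 m)).
It fails at once if a bystander is moved more than 15 mm or the other plinth is tipped (distance of any of other_plinth, doll, small_doll, loupe, slide_tray, brush from where it was at the start of the episode above 0.015 m or angle between other_plinth's own z axis and vertical above 0.2 rad).
It also fails if it takes over 72 s, if anything falls off the work surface, if the arm or the gripper's body presses on something with over 40 N, if the wrist force passes 120 N, or if a joint passes its speed limit or range.

## Working session

There is one attempt and no reset: what is moved stays moved. The work goes in short steps, Python scripts to look and compute and a tool call to move; the robot and the scene stay as the last step left them, time stands still between calls to the robot, and variables do not carry over. Pictures are saved under pics/ and viewed, at most 10 in all, crops included, and the job is handed in when it is done.

Besides the shell and the picture viewer there is one more tool, called after "Call:" in YAML: its name, and indented under it one key for each argument. jog_arm: Moves the arm, as the interface text tells. Its arguments: {"type":"object","properties":{"series":{"type":"array"}},"required":["series"]}

```bash
mkdir -p pics
cat > h.py <<'E'
import numpy as np, cv2
from scipy.spatial.transform import Rotation as R
from bench import ctrl
def rot(q): 
    q=np.asarray(q,float)
    return q if q.shape==(3,3) else R.from_quat([q[1],q[2],q[3],q[0]]).as_matrix()
def K(c): return np.array([[c['fx'],0,c['cx']],[0,c['fy'],c['cy']],[0,0,1.]])
def ray(c,uv):
    p=cv2.undistortPoints(np.array(uv,float).reshape(-1,1,2),K(c),np.array([c['k1'],0,0,0.]))[:,0]
    return np.c_[p,np.ones(len(p))]
def atz(c,uv,z):
    d=ray(c,uv)@rot(c['rotation']).T; o=np.array(c['xyz']); return o+d*((z-o[2])/d[:,2])[:,None]
def dep(c,uv):
    d=np.array([c['z_map'][int(v),int(u)] for u,v in uv]); return np.array(c['xyz'])+(ray(c,uv)*d[:,None])@rot(c['rotation']).T
def cloud(c):
    v,u=np.mgrid[0:480,0:640]; r=ray(c,np.c_[u.ravel(),v.ravel()]); d=c['z_map'].ravel()
    return (np.array(c['xyz'])+(r*d[:,None])@rot(c['rotation']).T).reshape(480,640,3)
def snap(n,f):
    c=ctrl.camera(n); cv2.imwrite('pics/'+f,c['frame']); return c
E
python3 - <<'E'
from h import *
import pickle
for n in('scene','top'):
    c=snap(n,n+'0.png'); pickle.dump(c,open(n+'0.pkl','wb')); print(n,c['xyz'],c['rotation'],c['fx'],c['k1'])
o=ctrl.get_obs(); print(o)
E
```

```text
scene [ 1.27628954 -0.1369904   0.67512985] [-0.34474686  0.69827104  0.56773952 -0.26690635] 493.37752551469106 -0.01240311284310841
top [0.37544592 0.06828006 1.53055923] [ 0.03685023 -0.70106181  0.7109498  -0.04128907] 614.5940165423993 0.04279725361835761
{'time_s': 0.1, 'q': array([-1.49631355e+00,  1.81471591e-01,  1.60791554e+00,  3.58611378e-06,
        1.35381211e+00, -2.06277615e-01]), 'dq': array([ 0.00077064, -0.00110698, -0.00231551, -0.00132557, -0.00028101,
       -0.00080278]), 'joint_efforts': array([ 4.80902909e-04, -4.45877838e+01, -3.52234948e+01, -1.78319410e-04,
        4.16122115e-03, -1.18691156e-05]), 'eef_pos': array([ 0.15931662, -0.55196367,  0.23046789]), 'eef_rot': array([-8.01433469e-04,  9.90162605e-01,  1.39919154e-01,  5.46434829e-05]), 'wrist_force': array([ 0.40975844, -0.8664223 ,  1.05021651]), 'torque': array([0.06911121, 0.06188176, 0.03086206]), 'grasp_force': 0.0, 'opening': 0.9995189295871038}
```

View pics/scene0.png

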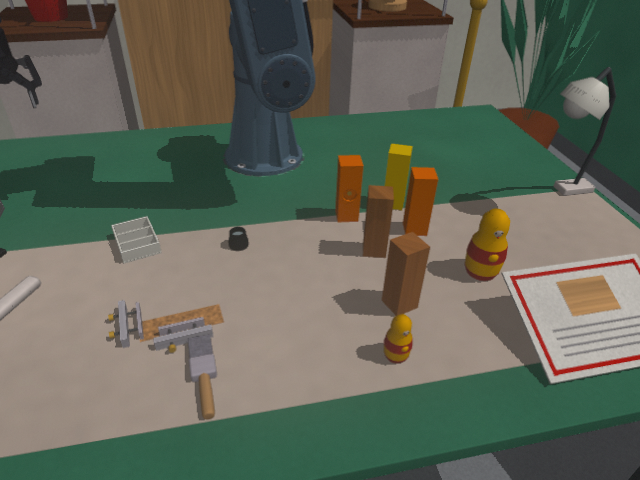

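View pics/top0.png

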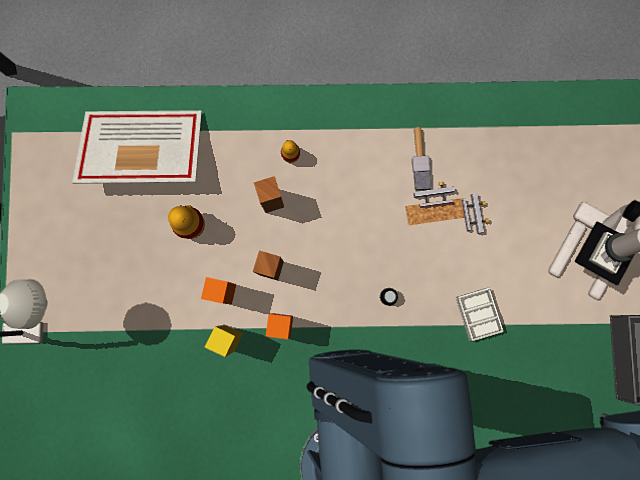

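The scene picture shows brown plinths at (405,275) and (378,222), and the dock at (170,325). In the top view the plinths' tops are at (270,194) and (268,265) and the dock seat at (435,212). The faces towards +y can't be seen from either camera.

Run:
```python
from h import *
import pickle
c=pickle.load(open('top0.pkl','rb')); P=cloud(c); f=c['frame'].astype(int)
def rect(name,u0,v0,u1,v1,zlo,zhi):
    m=np.zeros((480,640),bool); m[v0:v1,u0:u1]=1
    m&=(P[...,2]>zlo)&(P[...,2]<zhi); q=P[m]
    r=cv2.minAreaRect((q[:,:2]*1000).astype(np.float32)); print(name,m.sum(),np.round(q[:,2].mean(),4),np.round(r[0],1),np.round(r[1],1),round(r[2],1),'corners',np.round(cv2.boxPoints(r)).tolist())
rect('A far',250,170,325,230,.14,.16)
rect('B near',248,245,325,300,.14,.16)
rect('orange1',195,270,240,310,.1,.3)
rect('orange2',260,310,300,345,.1,.3)
rect('yellow',200,320,245,360,.1,.3)
rect('doll',160,195,215,250,.02,.2)
rect('sdoll',275,135,305,170,.02,.2)
rect('loupe',370,280,410,310,.015,.1)
rect('tray',450,280,510,345,.015,.1)
rect('rail+pad',412,180,459,212,.012,.05)
rect('stop',459,190,500,240,.012,.05)
rect('brush',405,120,435,186,.006,.06)
hsv=cv2.cvtColor(c['frame'],cv2.COLOR_BGR2HSV)
m=(hsv[...,1]>110)&(np.abs(P[...,2])<.008); m[:195]=0;m[230:]=0;m[:,:400]=0;m[:,470:]=0
r=cv2.minAreaRect((P[m][:,:2]*1000).astype(np.float32)); print('seat',m.sum(),r)
im=c['frame'][140:260,390:510]; cv2.imwrite('pics/dock.png',cv2.resize(im,None,fx=5,fy=5,interpolation=cv2.INTER_CUBIC))
```

```text
A far 487 0.1491 [646.2 179.9] [51.9 49.9] 16.7 corners [[614.0, 196.0], [629.0, 149.0], [678.0, 163.0], [664.0, 211.0]]
B near 502 0.1494 [476.3 182.5] [50.4 50. ] 72.9 corners [[445.0, 166.0], [493.0, 151.0], [508.0, 199.0], [460.0, 214.0]]
orange1 570 0.1469 [419.2 298.8] [51.3 49.8] 77.0 corners [[389.0, 279.0], [438.0, 268.0], [449.0, 318.0], [401.0, 329.0]]
orange2 533 0.1483 [337.  157.1] [50.3 50.1] 82.2 corners [[309.0, 136.0], [358.0, 129.0], [365.0, 179.0], [316.0, 185.0]]
yellow 608 0.1459 [306.4 285.9] [50.9 50.8] 63.5 corners [[272.0, 274.0], [318.0, 252.0], [341.0, 297.0], [295.0, 320.0]]
doll 936 0.1087 [582.3 376.3] [65.5 76.9] 49.2 corners [[532.0, 377.0], [590.0, 326.0], [633.0, 376.0], [575.0, 426.0]]
sdoll 326 0.0668 [759.9 130.3] [39.2 46.4] 24.6 corners [[732.0, 143.0], [752.0, 101.0], [787.0, 117.0], [768.0, 160.0]]
loupe 231 0.0284 [ 401.9 -106.4] [41.9 39.1] 88.7 corners [[382.0, -127.0], [421.0, -128.0], [422.0, -86.0], [383.0, -85.0]]
tray 511 0.0256 [ 356.5 -326.9] [111.2  82.4] 14.8 corners [[292.0, -301.0], [313.0, -381.0], [421.0, -352.0], [400.0, -273.0]]
rail+pad 462 0.0189 [ 656.1 -226.3] [100.1  66.5] 87.7 corners [[621.0, -275.0], [687.0, -278.0], [691.0, -178.0], [625.0, -175.0]]
stop 371 0.0188 [ 605.4 -329. ] [100.1  56.2] 6.2 corners [[553.0, -306.0], [559.0, -362.0], [658.0, -352.0], [652.0, -296.0]]
brush 737 0.0169 [ 760.3 -191.9] [ 66.1 169. ] 88.9 corners [[675.0, -223.0], [844.0, -227.0], [845.0, -160.0], [676.0, -157.0]]
seat 967 ((613.73779296875, -232.40731811523438), (51.18281936645508, 149.29757690429688), 7.049910545349121)
```

View pics/dock.png

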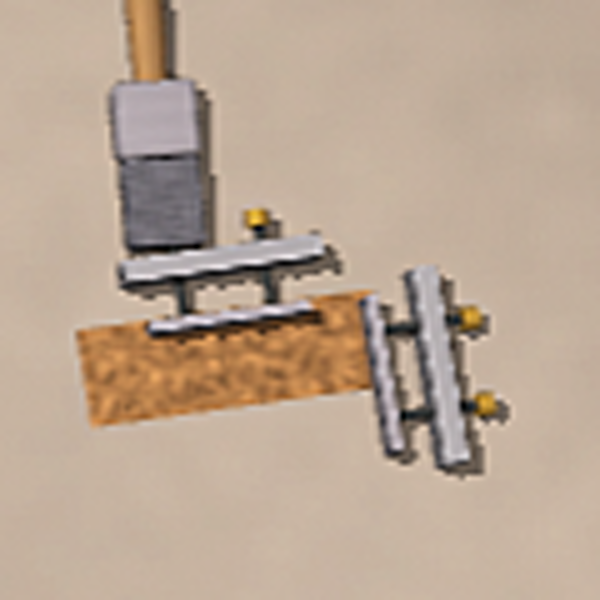

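```bash
cat >> h.py <<'E'
def T():
    o=ctrl.get_obs(); return o,np.array(o['eef_pos']),rot(o['eef_rot'])
def plan(target,Rt=None,via=(),n=None):
    "rows mm/rad tool frame, straight to target"
    o,p,Rc=T(); Rt=Rc if Rt is None else Rt
    rv=R.from_matrix(Rc.T@Rt).as_rotvec(); d=(np.array(target)-p)*1000
    k=n or int(np.ceil(max(np.linalg.norm(d)/48,np.linalg.norm(rv)/.145)))
    out=[]
    for i in range(k):
        Ri=Rc@R.from_rotvec(rv*i/k).as_matrix(); out.append(np.round(np.r_[Ri.T@d/k,rv/k],3).tolist())
    print(k,*out,sep='\n')
def down(yaw): # tool z down, tool y axis at world angle yaw
    y=np.array([np.cos(yaw),np.sin(yaw),0]); z=np.array([0,0,-1.]); return np.c_[np.cross(y,z),y,z]
E
python3 - <<'E'
from h import *
o,p,Rc=T(); c=ctrl.camera('wrist'); print(c['fx'],Rc.T@(np.array(c['xyz'])-p),'\n',Rc.T@rot(c['rotation'])); print(Rc)
E
```

```text
386.389885040038 [ 8.05607016e-02  3.56671206e-05 -1.42410126e-01] 
 [[ 2.91643209e-04 -9.48525458e-01 -3.16700758e-01]
 [ 9.99998937e-01 -1.75801627e-04  1.44740802e-03]
 [-1.42857987e-03 -3.16700844e-01  9.48524399e-01]]
[[ 9.60845255e-01  2.77085516e-01 -1.16059920e-04]
 [ 2.77085341e-01 -9.60843976e-01  1.60239024e-03]
 [ 3.32483653e-04 -1.57180756e-03 -9.99998709e-01]]
```

```bash
cat >> h.py <<'E'
def path(wps,start=None):
    "wps: list of (pos,R,nrows); prints rounded rows, cumulative error corrected"
    if start is None: _,p,Rc=T()
    else: p,Rc=start
    out=[]
    for tp,Rt,n in wps:
        tp=np.array(tp); 
        for k in range(n,0,-1):
            rv=R.from_matrix(Rc.T@Rt).as_rotvec()/k; d=Rc.T@(tp-p)/k*1000
            row=np.r_[np.round(d,1),np.round(rv,3)]; out.append(row.tolist())
            p=p+Rc@row[:3]/1000; Rc=Rc@R.from_rotvec(row[3:]).as_matrix()
    for i in range(0,len(out),10): print(str(out[i:i+10]).replace(' ',''))
    return p,Rc
E
python3 - <<'E'
from h import *
tl=down(0)@R.from_rotvec([0,-.45,0]).as_matrix()
r=np.deg2rad
path([((.25,-.5,.36),down(r(-62)),4),((.42,-.3,.40),down(r(-45)),6),((.5,0,.40),down(r(-20)),7),((.55,.2,.4),down(0),5),((.56,.286,.31),tl,8)])
E
```

```text
[[25.4,-6.3,-32.3,-0.0,-0.0,-0.052],[25.7,-4.9,-32.3,-0.0,-0.0,-0.052],[25.9,-3.6,-32.4,-0.001,-0.0,-0.052],[26.0,-2.2,-32.3,-0.0,-0.0,-0.052],[40.7,-16.1,-6.7,-0.0,-0.0,-0.049],[41.4,-14.1,-6.6,-0.0,-0.0,-0.05],[42.1,-12.0,-6.7,-0.0,-0.0,-0.049],[42.6,-10.0,-6.6,-0.0,-0.0,-0.05],[43.1,-7.8,-6.7,-0.0,-0.0,-0.049],[43.3,-5.7,-6.6,-0.0,-0.001,-0.05]]
[[38.4,-22.2,-0.0,-0.0,0.0,-0.062],[39.7,-19.8,-0.0,-0.0,0.0,-0.062],[40.9,-17.3,-0.0,-0.0,0.0,-0.062],[41.8,-14.7,-0.0,-0.0,0.0,-0.062],[42.7,-12.1,-0.0,-0.0,0.0,-0.063],[43.3,-9.4,-0.1,-0.0,0.0,-0.062],[43.9,-6.7,-0.0,-0.0,0.0,-0.063],[41.0,-4.3,-0.0,-0.0,0.0,-0.07],[41.2,-1.4,-0.0,-0.0,0.0,-0.07],[41.2,1.5,-0.0,-0.0,0.0,-0.07]]
[[41.0,4.3,-0.0,-0.0,0.0,-0.07],[40.6,7.2,-0.1,-0.0,0.0,-0.069],[10.8,1.3,11.2,-0.0,-0.056,0.0],[11.4,1.3,10.6,-0.0,-0.056,0.0],[11.9,1.2,10.0,-0.0,-0.056,0.0],[12.5,1.3,9.3,-0.0,-0.056,0.0],[13.0,1.2,8.6,-0.0,-0.056,0.0],[13.4,1.3,7.8,-0.0,-0.057,0.0],[13.9,1.2,7.1,-0.0,-0.056,0.0],[14.2,1.3,6.3,-0.0,-0.057,0.0]]
```

Call:
jog_arm:
  series:
    - [[25.4, -6.3, -32.3, 0, 0, -0.052, 85], [25.7, -4.9, -32.3, 0, 0, -0.052, 85], [25.9, -3.6, -32.4, 0, 0, -0.052, 85], [26, -2.2, -32.3, 0, 0, -0.052, 85], [40.7, -16.1, -6.7, 0, 0, -0.049, 85], [41.4, -14.1, -6.6, 0, 0, -0.05, 85], [42.1, -12, -6.7, 0, 0, -0.049, 85], [42.6, -10, -6.6, 0, 0, -0.05, 85], [43.1, -7.8, -6.7, 0, 0, -0.049, 85], [43.3, -5.7, -6.6, 0, 0, -0.05, 85]]

```text
time_s: 1.15
eef_pos: [0.4208, -0.2987, 0.4006]
eef_rot: [-0.0, 0.923, 0.384, -0.0]
wrist_force: [0.8, -0.9, -1.0]
opening: 0.996
grasp_force: 0.0
```

Call:
jog_arm:
  series:
    - [[38.4, -22.2, 0, 0, 0, -0.062, 10], [39.7, -19.8, 0, 0, 0, -0.062, 10], [40.9, -17.3, 0, 0, 0, -0.062, 10], [41.8, -14.7, 0, 0, 0, -0.062, 10], [42.7, -12.1, 0, 0, 0, -0.063, 10], [43.3, -9.4, 0, 0, 0, -0.062, 10], [43.9, -6.7, 0, 0, 0, -0.063, 10], [41, -4.3, 0, 0, 0, -0.07, 10], [41.2, -1.4, 0, 0, 0, -0.07, 10], [41.2, 1.5, 0, 0, 0, -0.07, 10]]

```text
time_s: 2.15
eef_pos: [0.5301, 0.1215, 0.4003]
eef_rot: [-0.0, 0.753, 0.657, -0.0]
wrist_force: [0.6, -0.4, 0.9]
opening: 0.117
grasp_force: 0.0
```

Call:
jog_arm:
  series:
    - [[41, 4.3, 0, 0, 0, -0.07, 10], [40.6, 7.2, 0, 0, 0, -0.069, 10], [10.8, 1.3, 11.2, 0, -0.056, 0, 10], [11.4, 1.3, 10.6, 0, -0.056, 0, 10], [11.9, 1.2, 10, 0, -0.056, 0, 10], [12.5, 1.3, 9.3, 0, -0.056, 0, 10], [13, 1.2, 8.6, 0, -0.056, 0, 10], [13.4, 1.3, 7.8, 0, -0.057, 0, 10], [13.9, 1.2, 7.1, 0, -0.056, 0, 10], [14.2, 1.3, 6.3, 0, -0.057, 0, 10]]

```text
time_s: 3.15
eef_pos: [0.56, 0.2862, 0.3098]
eef_rot: [0.159, 0.689, 0.689, -0.159]
wrist_force: [-0.2, 0.6, 0.3]
opening: 0.122
grasp_force: 0.0
```

Run:
```python
from h import *
c=snap('wrist','w1.png'); o,p,Rc=T(); print(p,o['time_s'],o['opening'],o['wrist_force'],Rc)
import pickle; pickle.dump(c,open('w1.pkl','wb'))
```

```text
[0.55852264 0.28818318 0.30567993] 3.2 0.1126543155534201 [-3.92053008 -0.05570211 -3.33248197] [[-0.0048353   0.99998148 -0.0036962 ]
 [ 0.89793366  0.00271505 -0.44012245]
 [-0.44010427 -0.00544707 -0.89793016]]
```

View pics/w1.png

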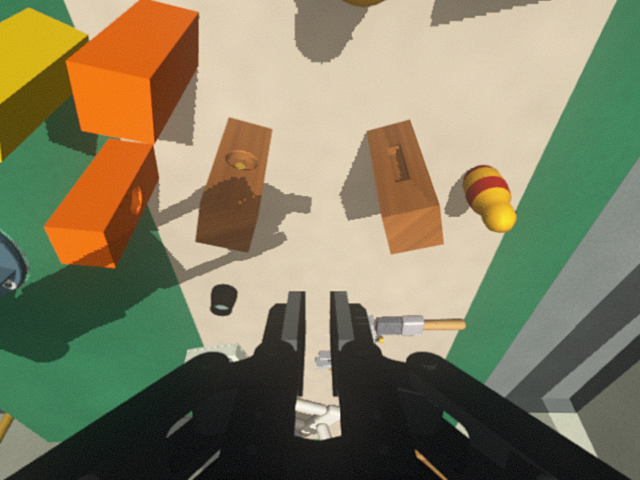

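The picture shows the round well at (241,160) on the left plinth, the one nearer the robot. The slot is at (400,163) on the right (far) plinth, so B is the specimen.

Run:
```python
from h import *
import pickle
c=pickle.load(open('w1.pkl','rb'));P=cloud(c)
m=np.zeros((480,640),bool); m[110:260,190:280]=1; m&=(P[...,2]>.142)&(P[...,2]<.16)
q=P[m]; r=cv2.minAreaRect((q[:,:2]*1000).astype(np.float32)); print(m.sum(),q[:,2].mean(),r)
print(dep(c,[(241,130),(241,150),(232,215)]), atz(c,[(197,242),(250,251)],.15))
a=np.deg2rad(72.9-90); n=np.array([np.sin(-a),np.cos(a),0]); f=np.array([.4763,.1825,0])+.025*n
s=f+.06*n; print(n,s)
D=down(a)
path([(s+[0,0,.22],D,6),(s+[0,0,.125],D,4)])
```

```text
2582 0.14946598324710894 ((476.6485900878906, 180.56735229492188), (52.07135009765625, 49.92812728881836), 72.84376525878906)
[[0.47601805 0.20593851 0.02109779]
 [0.48109447 0.2046195  0.05889732]
 [0.48473989 0.19626502 0.14954325]] [[0.4471108  0.16293975 0.15      ]
 [0.49496462 0.15060036 0.15      ]]
[0.29404033 0.95579301 0.        ] [0.50129343 0.26374241 0.        ]
[[2.7,-9.5,14.7,0.011,0.076,0.05],[1.1,-9.4,14.9,0.01,0.075,0.049],[-0.5,-9.3,15.0,0.011,0.076,0.05],[-2.1,-9.0,15.0,0.01,0.075,0.049],[-3.7,-8.7,14.9,0.011,0.076,0.05],[-5.2,-8.4,14.6,0.01,0.075,0.049],[0.0,-0.0,23.7,0.0,0.0,0.0],[0.0,-0.0,23.8,0.0,0.0,0.0],[0.0,-0.0,23.7,0.0,0.0,0.0],[0.0,-0.0,23.8,0.0,0.0,0.0]]
```

Run:
```python
from h import *
tl=down(0)@R.from_rotvec([0,-.45,0]).as_matrix()
a=np.deg2rad(-17.1); n=np.array([np.sin(-a),np.cos(a),0]); s=np.array([.4765,.1815,0])+.085*n
D=down(a); print(s)
path([(s+[0,0,.22],D,6),(s+[0,0,.125],D,4)],(np.array([.56,.286,.31]),tl))
for i in range(2):
    o,p,Rc=T(); print(p,o['wrist_force'])
```

```text
[0.50149343 0.26274241 0.        ]
[[3.0,-9.8,15.2,0.011,0.074,0.049],[1.4,-9.7,15.5,0.011,0.075,0.049],[-0.2,-9.5,15.6,0.011,0.074,0.049],[-1.8,-9.3,15.6,0.011,0.075,0.049],[-3.5,-9.0,15.6,0.012,0.074,0.049],[-5.0,-8.7,15.3,0.011,0.075,0.049],[-0.0,-0.0,23.8,0.0,-0.0,-0.0],[-0.0,-0.0,23.7,0.0,-0.0,-0.0],[-0.0,-0.0,23.8,0.0,-0.0,-0.0],[-0.0,-0.0,23.7,0.0,-0.0,-0.0]]
[0.55852264 0.28818318 0.30567993] [-3.92053008 -0.05570211 -3.33248197]
[0.55852264 0.28818318 0.30567993] [-3.92053008 -0.05570211 -3.33248197]
```

Call:
jog_arm:
  series:
    - [[3.0, -9.8, 15.2, 0.011, 0.074, 0.049, 10], [1.4, -9.7, 15.5, 0.011, 0.075, 0.049, 10], [-0.2, -9.5, 15.6, 0.011, 0.074, 0.049, 10], [-1.8, -9.3, 15.6, 0.011, 0.075, 0.049, 10], [-3.5, -9, 15.6, 0.012, 0.074, 0.049, 10], [-5, -8.7, 15.3, 0.011, 0.075, 0.049, 10], [0, 0, 23.8, 0, 0, 0, 10], [0, 0, 23.7, 0, 0, 0, 10], [0, 0, 23.8, 0, 0, 0, 10], [0, 0, 23.7, 0, 0, 0, 10]]

```text
time_s: 4.2
eef_pos: [0.5016, 0.2622, 0.1249]
eef_rot: [-0.0, 0.805, 0.594, 0.001]
wrist_force: [0.3, 0.2, 0.1]
opening: 0.116
grasp_force: 0.0
```

Call:
jog_arm:
  series:
    - [[-8, 0, 0, 0, 0, 0, 10], [-8, 0, 0, 0, 0, 0, 10], [-8, 0, 0, 0, 0, 0, 10], [-6, 0, 0, 0, 0, 0, 10], [-4, 0, 0, 0, 0, 0, 10], [-4, 0, 0, 0, 0, 0, 10], [-4, 0, 0, 0, 0, 0, 10], [-4, 0, 0, 0, 0, 0, 10], [-4, 0, 0, 0, 0, 0, 10], [-4, 0, 0, 0, 0, 0, 10]]

```text
time_s: 5.2
eef_pos: [0.4857, 0.2108, 0.1256]
eef_rot: [-0.0, 0.804, 0.594, 0.0]
wrist_force: [0.9, 1.6, 0.8]
opening: 0.116
grasp_force: 0.4
```

Call:
jog_arm:
  series:
    - [[-5, 0, 0, 0, 0, 0, 10], [-5, 0, 0, 0, 0, 0, 10], [-5, 0, 0, 0, 0, 0, 10], [-5, 0, 0, 0, 0, 0, 10], [-5, 0, 0, 0, 0, 0, 10], [-5, 0, 0, 0, 0, 0, 10], [-5, 0, 0, 0, 0, 0, 10], [-5, 0, 0, 0, 0, 0, 10], [-4, 0, 0, 0, 0, 0, 10], [0, 0, 0, 0, 0, 0, 10]]

```text
time_s: 6.2
eef_pos: [0.4726, 0.1684, 0.1255]
eef_rot: [-0.0, 0.805, 0.594, 0.0]
wrist_force: [0.6, -0.2, -0.6]
opening: 0.119
grasp_force: 0.0
```

```bash
cat >> h.py <<'E'
def find(c,lo=.03,hi=.065):
    P=cloud(c); h=cv2.cvtColor(c['frame'],cv2.COLOR_BGR2HSV)
    m=((P[...,2]>lo)&(P[...,2]<hi)&(h[...,0]<20)&(h[...,1]>80)).astype(np.uint8)
    n,l,s,_=cv2.connectedComponentsWithStats(m); 
    for i in np.argsort(-s[1:,4])[:2]+1:
        q=P[l==i]; r=cv2.minAreaRect((q[:,:2]*1000).astype(np.float32)); print('blob',s[i].tolist(),np.round(np.median(q[:,2]),4),np.round(r[0],1),np.round(r[1],1),round(r[2],2))
E
python3 - <<'E'
from h import *
c=snap('top','t2.png'); find(c); P=cloud(c); print(P[225:275:8,262:340:8,2].round(3))
E
```

```text
blob [115, 145, 44, 23, 710] 0.0563 [750.9 501.9] [ 57.7 101.7] 1.86
blob [189, 130, 6, 34, 108] 0.0482 [774.4 371.1] [ 9.4 89.8] 89.31
[[ 1.000e-03 -4.000e-03  1.000e-03  4.580e-01 -1.000e-03 -6.000e-03
  -3.000e-03  0.000e+00  1.000e-03  1.000e-03]
 [ 4.690e-01  4.730e-01  4.740e-01  4.820e-01  2.000e-03  2.000e-03
  -1.000e-03  1.000e-03  4.000e-03  0.000e+00]
 [ 4.830e-01  4.810e-01  4.840e-01  4.880e-01  4.670e-01  1.000e-03
  -4.000e-03 -6.000e-03  4.000e-03  4.000e-03]
 [ 4.840e-01  4.830e-01  4.840e-01  4.970e-01  4.750e-01  5.000e-03
   2.000e-03 -2.000e-03  2.000e-03 -3.000e-03]
 [ 4.830e-01  4.840e-01  4.830e-01  5.030e-01  4.820e-01  6.000e-03
   4.000e-03  1.000e-03  1.000e-03  2.000e-03]
 [ 4.780e-01  4.800e-01  4.770e-01  5.050e-01  4.680e-01  1.290e-01
  -4.000e-03  1.000e-03 -1.000e-03 -2.000e-03]
 [ 4.670e-01  4.610e-01  4.580e-01  5.170e-01  5.130e-01  1.320e-01
   1.350e-01  1.170e-01 -3.000e-03  1.531e+00]]
```

Call:
jog_arm:
  series:
    - [[-4, 0, 0, 0, 0, 0, 10], [-4, 0, 0, 0, 0, 0, 10], [0, 0, 0, 0, 0, 0, 10], [0, 0, 0, 0, 0, 0, 10], [0, 0, 0, 0, 0, 0, 10], [0, 0, 0, 0, 0, 0, 10], [0, 0, 0, 0, 0, 0, 10], [0, 0, 0, 0, 0, 0, 10], [0, 0, 0, 0, 0, 0, 10], [0, 0, 0, 0, 0, 0, 10]]

```text
time_s: 7.25
eef_pos: [0.4704, 0.1612, 0.1255]
eef_rot: [-0.0, 0.804, 0.594, 0.0]
wrist_force: [0.6, -0.0, -0.0]
opening: 0.113
grasp_force: 0.0
```

Run:
```python
from h import *
c=snap('top','t3.png'); find(c)
import pickle; pickle.dump(c,open('t3.pkl','wb'))
c=snap('scene','s3.png'); find(c); pickle.dump(c,open('s3.pkl','wb'))
```

```text
blob [300, 266, 43, 32, 855] 0.0485 [439.2  61.9] [102.1  50.1] 72.87
blob [116, 145, 43, 24, 729] 0.0564 [748.3 502.3] [ 62.1 100.7] 1.12
blob [293, 221, 70, 25, 1427] 0.0483 [447.   82.5] [147.7  57.9] 73.13
blob [561, 280, 60, 36, 1335] 0.0556 [750.9 500.8] [102.8  58.8] 89.55
```

View pics/s3.png

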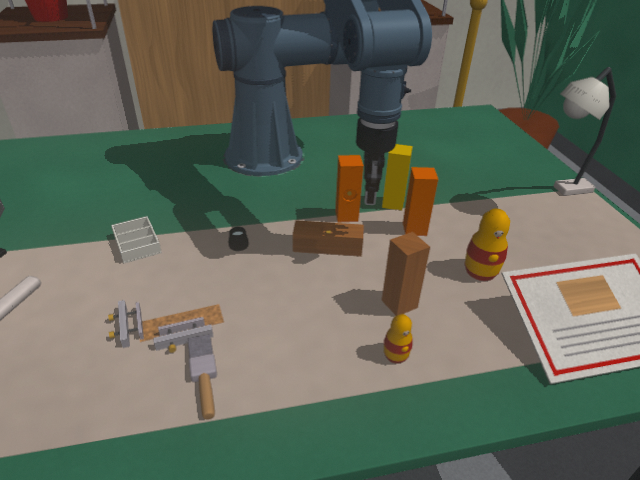

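The plinth lies at (328,238) with the well visible on its top face, clear of everything. Next I measure the pad faces and plan the grasp.

Run:
```python
from h import *
import pickle
c=pickle.load(open('top0.pkl','rb'))
g=lambda x,y:(390+x/5-.4,140+y/5-.4)
ya=np.deg2rad(97.05); Y=np.array([np.cos(ya),np.sin(ya)]); X=np.array([Y[1],-Y[0]]); O=np.array([.6137,-.2324])
for nm,pts,z in(('side pad face',[(152,336),(318,318)],.018),('end pad face',[(363,298),(387,456)],.018),('rail front',[(125,290),(328,262)],.022),('stop front',[(408,270),(443,465)],.022),('seat L end',[(77,330),(93,426)],0),('seat low',[(93,426),(370,390)],0)):
    p=atz(c,[g(*q) for q in pts],z)[:,:2]; d=p[1]-p[0]; print(nm,p.round(4).tolist(),'dock',[(round((q-O)@X*1000,1),round((q-O)@Y*1000,1)) for q in p],'ang',np.rad2deg(np.arctan2(d[1],d[0])).round(1))
D=down(np.deg2rad(-17.1)); m=np.array([.4462,.0848,0])
path([(m+[0,0,.125],D,3),(m+[0,0,.024],D,5)],(np.array([.4703,.1614,.125]),D))
```

```text
side pad face [[0.622, -0.1908], [0.6299, -0.2737]] dock [(np.float64(13.4), np.float64(40.2)), (np.float64(11.1), np.float64(-42.9))] ang -84.6
end pad face [[0.6397, -0.2964], [0.5602, -0.3052]] dock [(np.float64(18.0), np.float64(-66.7)), (np.float64(-62.0), np.float64(-65.6))] ang -173.7
rail front [[0.6447, -0.1775], [0.6574, -0.2788]] dock [(np.float64(37.5), np.float64(50.7)), (np.float64(37.7), np.float64(-51.4))] ang -82.9
stop front [[0.6528, -0.3183], [0.5549, -0.3315]] dock [(np.float64(28.2), np.float64(-90.0)), (np.float64(-70.5), np.float64(-91.2))] ang -172.3
seat L end [[0.6286, -0.1563], [0.5797, -0.1629]] dock [(np.float64(24.1), np.float64(73.7)), (np.float64(-25.3), np.float64(73.2))] ang -172.3
seat low [[0.5797, -0.1629], [0.596, -0.3024]] dock [(np.float64(-25.3), np.float64(73.2)), (np.float64(-26.2), np.float64(-67.3))] ang -83.3
[[-26.8,-0.2,0.0,0.0,0.0,0.0],[-26.8,-0.2,0.0,0.0,0.0,0.0],[-26.7,-0.1,0.0,0.0,0.0,0.0],[-0.0,-0.0,20.2,0.0,0.0,0.0],[-0.0,-0.0,20.2,0.0,0.0,0.0],[-0.0,-0.0,20.2,0.0,0.0,0.0],[-0.0,-0.0,20.2,0.0,0.0,0.0],[-0.0,-0.0,20.2,0.0,0.0,0.0]]
```

Call:
jog_arm:
  series:
    - [[-26.8, -0.2, 0, 0, 0, 0, 85], [-26.8, -0.2, 0, 0, 0, 0, 85], [-26.7, 0, 0, 0, 0, 0, 85], [0, 0, 10, 0, 0, 0, 85], [0, 0, 15, 0, 0, 0, 85], [0, 0, 20, 0, 0, 0, 85], [0, 0, 20, 0, 0, 0, 85], [0, 0, 20, 0, 0, 0, 85], [0, 0, 16, 0, 0, 0, 85], [0, 0, 0, 0, 0, 0, 85]]

```text
time_s: 8.35
eef_pos: [0.4444, 0.0852, 0.0222]
eef_rot: [-0.002, 0.804, 0.594, -0.001]
wrist_force: [-0.9, 0.3, -0.0]
opening: 0.991
grasp_force: 0.0
```

Call:
jog_arm:
  series:
    - [[0, 0, 0, 0, 0, 0, 60], [0, 0, 0, 0, 0, 0, 55], [0, 0, 0, 0, 0, 0, 52], [0, 0, 0, 0, 0, 0, 49], [0, 0, 0, 0, 0, 0, 47], [0, 0, 0, 0, 0, 0, 45], [0, 0, 0, 0, 0, 0, 45], [0, 0, 0, 0, 0, 0, 45], [0, 0, 0, 0, 0, 0, 45], [0, 0, 0, 0, 0, 0, 45]]

```text
time_s: 9.35
eef_pos: [0.4474, 0.0846, 0.0257]
eef_rot: [0.001, 0.805, 0.594, 0.001]
wrist_force: [-1.2, 1.1, 7.7]
opening: 0.575
grasp_force: 61.9
```

Run:
```python
from h import *
c=ctrl.camera('scene'); find(c); o,p,_=T(); print(p,o['wrist_force'])
a=np.deg2rad(7.0); Y=np.array([-np.sin(a),np.cos(a),0]); X=np.array([np.cos(a),np.sin(a),0]); O=np.array([.6137,-.2324,.024])
D0=down(np.deg2rad(-17.1)); D=down(a)
print(np.rad2deg(a),'target',O-.02*X+.06*Y)
path([((.54,0.02,.024),down(np.deg2rad(-5)),5),(O-.02*X+.06*Y,D,10),(O-.02*X+.02*Y,D,5)],(np.array([.4462,.0848,.024]),D0))
```

```text
blob [561, 280, 60, 36, 1340] 0.0555 [752.9 500. ] [ 56.9 103.3] 1.22
blob [126, 35, 88, 13, 729] 0.0474 [-1025.3  -267.5] [ 40.6 365.1] 0.09
[0.44738804 0.0846263  0.02567607] [-1.64518719 -0.37618536  8.28877912]
7.0 target [ 0.58653692 -0.17528462  0.024     ]
[[-6.9,21.7,0.0,0.0,0.0,-0.042],[-7.8,21.4,0.0,0.0,0.0,-0.042],[-8.7,21.1,0.0,0.0,0.0,-0.042],[-9.5,20.7,0.0,0.0,0.0,-0.043],[-10.4,20.4,0.0,0.0,0.0,-0.042],[-19.0,6.3,0.0,0.0,0.0,-0.021],[-19.2,5.9,0.0,0.0,0.0,-0.021],[-19.3,5.5,0.0,0.0,0.0,-0.021],[-19.4,5.1,0.0,0.0,0.0,-0.021],[-19.5,4.7,0.0,0.0,0.0,-0.021]]
[[-19.6,4.3,0.0,0.0,0.0,-0.021],[-19.7,3.9,0.0,0.0,0.0,-0.021],[-19.8,3.5,0.0,0.0,0.0,-0.021],[-19.9,3.1,0.0,0.0,0.0,-0.021],[-19.9,2.7,0.0,0.0,0.0,-0.021],[-8.0,0.0,0.0,0.0,0.0,0.0],[-8.0,0.0,0.0,0.0,0.0,0.0],[-8.0,0.0,0.0,0.0,0.0,0.0],[-8.0,0.0,0.0,0.0,0.0,0.0],[-8.0,0.0,0.0,0.0,0.0,0.0]]
```

Call:
jog_arm:
  series:
    - [[0, 0, -1.5, 0, 0, 0, 45], [-6.9, 21.7, 0, 0, 0, -0.042, 45], [-7.8, 21.4, 0, 0, 0, -0.042, 45], [-8.7, 21.1, 0, 0, 0, -0.042, 45], [-9.5, 20.7, 0, 0, 0, -0.043, 45], [-10.4, 20.4, 0, 0, 0, -0.042, 45], [-19, 6.3, 0, 0, 0, -0.021, 45], [-19.2, 5.9, 0, 0, 0, -0.021, 45], [-19.3, 5.5, 0, 0, 0, -0.021, 45], [-19.4, 5.1, 0, 0, 0, -0.021, 45]]

```text
time_s: 10.4
eef_pos: [0.5584, -0.0586, 0.0258]
eef_rot: [-0.0, 0.708, 0.706, 0.0]
wrist_force: [-0.3, 1.4, -0.6]
opening: 0.571
grasp_force: 63.2
```

Call:
jog_arm:
  series:
    - [[-19.5, 4.7, 0, 0, 0, -0.021, 45], [-19.6, 4.3, 0, 0, 0, -0.021, 45], [-19.7, 3.9, 0, 0, 0, -0.021, 45], [-19.8, 3.5, 0, 0, 0, -0.021, 45], [-19.9, 3.1, 0, 0, 0, -0.021, 45], [-19.9, 2.7, 0, 0, 0, -0.021, 45], [-10, 0, 0, 0, 0, 0, 45], [-10, 0, 0, 0, 0, 0, 45], [-8, 0, 0, 0, 0, 0, 45], [-6, 0, 0, 0, 0, 0, 45]]

```text
time_s: 11.4
eef_pos: [0.5906, -0.2093, 0.0258]
eef_rot: [-0.0, 0.663, 0.749, 0.0]
wrist_force: [0.0, 2.2, 0.3]
opening: 0.569
grasp_force: 63.2
```

Run:
```python
from h import *
c=snap('top','t4.png'); find(c,.035,.06); o,p,_=T(); print(p,o['wrist_force'],o['time_s'])
cv2.imwrite('pics/t4c.png',cv2.resize(c['frame'][150:270,380:520],None,fx=5,fy=5,interpolation=cv2.INTER_CUBIC))
import pickle; pickle.dump(c,open('t4.pkl','wb'))
```

```text
blob [116, 145, 43, 18, 512] 0.0535 [757.2 502.8] [ 46.  100.4] 0.62
blob [398, 210, 16, 23, 190] 0.049 [ 589.5 -140.7] [30.8 60.1] 62.92
[ 0.59077048 -0.21036388  0.02584071] [-0.23160601 -0.83334485 -2.85764955] 11.45
```

View pics/t4c.png

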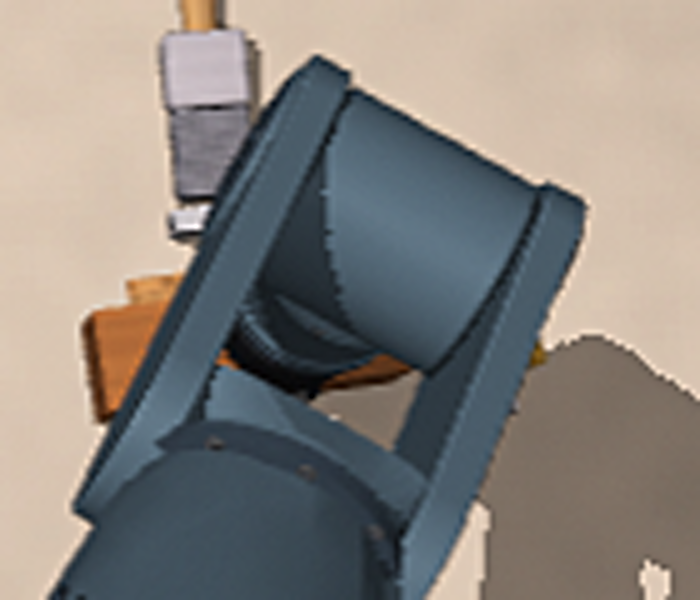

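The arm hides the dock from above. Only the plinth's +y end shows, at crop (130,360). I continue by feel.

Call:
jog_arm:
  series:
    - [[-1, 0, 0, 0, 0, 0, 45], [-1, 0, 0, 0, 0, 0, 45], [-1, 0, 0, 0, 0, 0, 45], [-1, 0, 0, 0, 0, 0, 45], [-1, 0, 0, 0, 0, 0, 45], [-1, 0, 0, 0, 0, 0, 45], [-1, 0, 0, 0, 0, 0, 45], [-1, 0, 0, 0, 0, 0, 45], [-1, 0, 0, 0, 0, 0, 45], [-1, 0, 0, 0, 0, 0, 45]]

```text
time_s: 12.45
eef_pos: [0.5919, -0.2194, 0.0258]
eef_rot: [-0.0, 0.663, 0.749, 0.0]
wrist_force: [-0.3, 0.3, -2.6]
opening: 0.575
grasp_force: 63.2
```

Call:
jog_arm:
  series:
    - [[-0.3, 0, 0, 0, 0, 0, 45], [-0.3, 0, 0, 0, 0, 0, 45], [-0.3, 0, 0, 0, 0, 0, 45], [-0.3, 0, 0, 0, 0, 0, 45], [-0.3, 0, 0, 0, 0, 0, 45], [-0.3, 0, 0, 0, 0, 0, 45], [-0.3, 0, 0, 0, 0, 0, 45], [-0.3, 0, 0, 0, 0, 0, 45], [-0.3, 0, 0, 0, 0, 0, 45], [-0.3, 0, 0, 0, 0, 0, 45]]

```text
time_s: 13.45
eef_pos: [0.5923, -0.2222, 0.0258]
eef_rot: [0.0, 0.663, 0.749, 0.0]
wrist_force: [1.0, -0.1, -3.5]
opening: 0.573
grasp_force: 63.0
```

Call:
jog_arm:
  series:
    - [[-0.3, 0, 0.3, 0, 0, 0, 45], [-0.3, 0, 0.3, 0, 0, 0, 45], [-0.3, 0, 0, 0, 0, 0, 45], [-0.3, 0, 0, 0, 0, 0, 45], [-0.3, 0, 0, 0, 0, 0, 45], [-0.3, 0, 0, 0, 0, 0, 45], [-0.3, 0, 0, 0, 0, 0, 45], [-0.3, 0, 0, 0, 0, 0, 45], [-0.3, 0, 0, 0, 0, 0, 45], [-0.3, 0, 0, 0, 0, 0, 45]]

```text
time_s: 14.45
eef_pos: [0.5932, -0.2251, 0.0257]
eef_rot: [0.0, 0.663, 0.749, 0.001]
wrist_force: [-0.5, 5.1, 5.5]
opening: 0.577
grasp_force: 64.0
```

Call:
jog_arm:
  series:
    - [[-0.1, 0, -0.2, 0, 0, 0, 45], [-0.1, 0, 0, 0, 0, 0, 45], [-0.1, 0, 0, 0, 0, 0, 45], [-0.1, 0, 0, 0, 0, 0, 45], [-0.1, 0, 0, 0, 0, 0, 45], [-0.1, 0, 0, 0, 0, 0, 45], [-0.1, 0, 0, 0, 0, 0, 45], [-0.1, 0, 0, 0, 0, 0, 45], [0, 0, 0, 0, 0, 0, 45], [0, 0, 0, 0, 0, 0, 45]]

```text
time_s: 15.45
eef_pos: [0.5931, -0.226, 0.0257]
eef_rot: [0.0, 0.663, 0.749, 0.0]
wrist_force: [-0.2, 4.1, 5.8]
opening: 0.569
grasp_force: 64.0
```

Call:
jog_arm:
  series:
    - [[-0.2, 0, -0.2, 0, 0, 0, 45], [-0.2, 0, 0, 0, 0, 0, 45], [-0.2, 0, 0, 0, 0, 0, 45], [-0.2, 0, 0, 0, 0, 0, 45], [-0.2, 0, 0, 0, 0, 0, 45], [-0.2, 0, 0, 0, 0, 0, 45], [-0.2, 0, 0, 0, 0, 0, 45], [-0.2, 0, 0, 0, 0, 0, 45], [-0.2, 0, 0, 0, 0, 0, 45], [-0.2, 0, 0, 0, 0, 0, 45]]

```text
time_s: 16.45
eef_pos: [0.5929, -0.2278, 0.0257]
eef_rot: [-0.0, 0.663, 0.749, 0.0]
wrist_force: [-0.4, 4.5, 6.4]
opening: 0.57
grasp_force: 64.1
```

Call:
jog_arm:
  series:
    - [[-0.2, 0, 0, 0, 0, 0, 45], [-0.2, 0, 0, 0, 0, 0, 45], [-0.2, 0, 0, 0, 0, 0, 45], [-0.2, 0, 0, 0, 0, 0, 45], [-0.2, 0, 0, 0, 0, 0, 45], [0, 0, 0, 0, 0, 0, 45], [0, 0, 0, 0, 0, 0, 45], [0, 0, 0, 0, 0, 0, 45], [0, 0, 0, 0, 0, 0, 45], [0, 0, 0, 0, 0, 0, 45]]

```text
time_s: 17.45
eef_pos: [0.5929, -0.2281, 0.0257]
eef_rot: [-0.001, 0.663, 0.749, 0.001]
wrist_force: [-0.4, 7.8, 7.1]
opening: 0.573
grasp_force: 64.2
```

Call:
jog_arm:
  series:
    - [[-0.3, 0, 0, 0, 0, 0, 45], [-0.3, 0, 0, 0, 0, 0, 45], [-0.3, 0, 0, 0, 0, 0, 45], [-0.3, 0, 0, 0, 0, 0, 45], [0, 0, 0, 0, 0, 0, 45], [0, 0, 0, 0, 0, 0, 45], [0, 0, 0, 0, 0, 0, 45], [0, 0, 0, 0, 0, 0, 45], [0, 0, 0, 0, 0, 0, 45], [0, 0, 0, 0, 0, 0, 45]]

```text
time_s: 18.45
eef_pos: [0.5929, -0.2281, 0.0258]
eef_rot: [-0.001, 0.662, 0.749, 0.001]
wrist_force: [-1.2, 11.5, 9.3]
opening: 0.569
grasp_force: 64.5
```

Call:
jog_arm:
  series:
    - [[-0.3, 0, 0, 0, 0, 0, 45], [-0.3, 0, 0, 0, 0, 0, 45], [0, 0, 0, 0, 0, 0, 45], [0, 0, 0, 0, 0, 0, 45], [0, 0, 0, 0, 0, 0, 45], [0, 0, 0, 0, 0, 0, 45], [0, 0, 0, 0, 0, 0, 45], [0, 0, 0, 0, 0, 0, 45], [0, 0, 0, 0, 0, 0, 45], [0, 0, 0, 0, 0, 0, 45]]

```text
time_s: 19.45
eef_pos: [0.5929, -0.2281, 0.0257]
eef_rot: [-0.002, 0.662, 0.749, 0.001]
wrist_force: [-2.2, 13.7, 11.0]
opening: 0.574
grasp_force: 64.7
```

Call:
jog_arm:
  series:
    - [[1, 0, -0.4, 0, 0, 0, 45], [1.1, 0, -0.4, 0, 0, 0, 45], [0, 0.8, 0, 0, 0, 0, 45], [0, 0.8, 0, 0, 0, 0, 45], [0, 0.8, 0, 0, 0, 0, 45], [0, 0.8, 0, 0, 0, 0, 45], [0, 0.8, 0, 0, 0, 0, 45], [0, 0.8, 0, 0, 0, 0, 45], [0, 0.7, 0, 0, 0, 0, 45], [0, 0, 0, 0, 0, 0, 45]]

```text
time_s: 20.45
eef_pos: [0.5953, -0.2277, 0.0259]
eef_rot: [-0.003, 0.663, 0.749, -0.001]
wrist_force: [-10.9, 4.7, 10.3]
opening: 0.574
grasp_force: 64.6
```

Call:
jog_arm:
  series:
    - [[0, -1, -0.5, 0, 0, 0, 45], [0, -1, -0.5, 0, 0, 0, 45], [0, 0, 0, 0, 0, 0, 49], [0, 0, 0, 0, 0, 0, 51], [0, 0, 0, 0, 0, 0, 54], [0, 0, 0, 0, 0, 0, 57], [0, 0, 0, 0, 0, 0, 60], [0, 0, 0, 0, 0, 0, 62], [0, 0, 0, 0, 0, 0, 62], [0, 0, 0, 0, 0, 0, 62]]

```text
time_s: 21.45
eef_pos: [0.5966, -0.2283, 0.0276]
eef_rot: [0.0, 0.663, 0.749, 0.0]
wrist_force: [-0.2, -0.2, -0.2]
opening: 0.725
grasp_force: 0.0
```

Run:
```python
from h import *
o,p,Rc=T(); print(p,o['wrist_force'],o['opening'])
c=ctrl.camera('scene'); cv2.imwrite('pics/s5c.png',cv2.resize(c['frame'][270:400,80:260],None,fx=4,fy=4,interpolation=cv2.INTER_CUBIC))
```

```text
[ 0.59663531 -0.2282812   0.0275533 ] [-0.18040979 -0.22264355 -0.22784242] 0.7251990011070373
```

View pics/s5c.png

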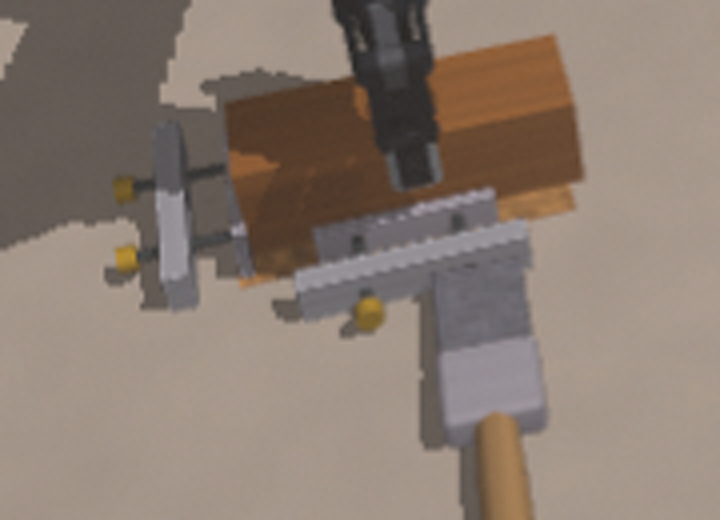

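The plinth's end sits flush against the end pad at crop (240,190). There is still a gap to the side pad at (400,210), and the finger is clear above the rail.

Call:
jog_arm:
  series:
    - [[0, 0.8, 0, 0, 0, 0, 62], [0, 0.8, 0, 0, 0, 0, 62], [0, 0.8, 0, 0, 0, 0, 62], [0, 0.8, 0, 0, 0, 0, 62], [0, 0.8, 0, 0, 0, 0, 62], [0, 0.8, 0, 0, 0, 0, 62], [0, 0.8, 0, 0, 0, 0, 62], [0, 0.8, 0, 0, 0, 0, 62], [0, 0.8, 0, 0, 0, 0, 62], [0, 0.8, 0, 0, 0, 0, 62]]

```text
time_s: 22.5
eef_pos: [0.6044, -0.2273, 0.0275]
eef_rot: [-0.0, 0.663, 0.749, 0.0]
wrist_force: [-3.6, -0.6, 2.6]
opening: 0.724
grasp_force: 1.6
```

Call:
jog_arm:
  series:
    - [[0, 0.2, 0, 0, 0, 0, 62], [0, 0.2, 0, 0, 0, 0, 62], [0, 0.2, 0, 0, 0, 0, 62], [0, 0.2, 0, 0, 0, 0, 62], [0, 0.2, 0, 0, 0, 0, 62], [0, 0.2, 0, 0, 0, 0, 62], [0, 0.2, 0, 0, 0, 0, 62], [0, 0.2, 0, 0, 0, 0, 62], [0, 0.2, 0, 0, 0, 0, 62], [0, 0.2, 0, 0, 0, 0, 62]]

```text
time_s: 23.5
eef_pos: [0.6065, -0.227, 0.0275]
eef_rot: [-0.0, 0.663, 0.749, 0.0]
wrist_force: [-2.5, -0.1, 2.5]
opening: 0.728
grasp_force: 1.6
```

Call:
jog_arm:
  series:
    - [[0, 0.25, 0, 0, 0, 0, 62], [0, 0.25, 0, 0, 0, 0, 62], [0, 0.25, 0, 0, 0, 0, 62], [0, 0.25, 0, 0, 0, 0, 62], [0, 0.25, 0, 0, 0, 0, 62], [0, 0.25, 0, 0, 0, 0, 62], [0, 0.25, 0, 0, 0, 0, 62], [0, 0.25, 0, 0, 0, 0, 62], [0, 0.25, 0, 0, 0, 0, 62], [0, 0.25, 0, 0, 0, 0, 62]]

```text
time_s: 24.5
eef_pos: [0.609, -0.2267, 0.0275]
eef_rot: [-0.0, 0.663, 0.749, 0.0]
wrist_force: [-3.3, 1.2, 2.4]
opening: 0.728
grasp_force: 1.7
```

Call:
jog_arm:
  series:
    - [[0, 0.2, 0, 0, 0, 0, 62], [0, 0.2, 0, 0, 0, 0, 62], [0, 0.2, 0, 0, 0, 0, 62], [0, 0.2, 0, 0, 0, 0, 62], [0, 0.2, 0, 0, 0, 0, 62], [0, 0.2, 0, 0, 0, 0, 62], [0, 0, 0, 0, 0, 0, 62], [0, 0, 0, 0, 0, 0, 62], [0, 0, 0, 0, 0, 0, 62], [0, 0, 0, 0, 0, 0, 62]]

```text
time_s: 25.5
eef_pos: [0.6098, -0.2265, 0.0274]
eef_rot: [-0.0, 0.663, 0.749, 0.0]
wrist_force: [-5.1, 0.8, 2.8]
opening: 0.733
grasp_force: 2.6
```

Call:
jog_arm:
  series:
    - [[0, 0.2, 0, 0, 0, 0, 62], [0, 0.2, 0, 0, 0, 0, 62], [0, 0.2, 0, 0, 0, 0, 62], [0, 0.2, 0, 0, 0, 0, 62], [0, 0.2, 0, 0, 0, 0, 62], [0, 0.2, 0, 0, 0, 0, 62], [0, 0, 0, 0, 0, 0, 62], [0, 0, 0, 0, 0, 0, 62], [0, 0, 0, 0, 0, 0, 62], [0, 0, 0, 0, 0, 0, 62]]

```text
time_s: 26.5
eef_pos: [0.6099, -0.2266, 0.0274]
eef_rot: [-0.001, 0.663, 0.749, -0.001]
wrist_force: [-9.3, -0.9, 5.3]
opening: 0.726
grasp_force: 4.7
```

Call:
jog_arm:
  series:
    - [[0, 0.3, 0, 0, 0, 0, 62], [0, 0.3, 0, 0, 0, 0, 62], [0, 0.3, 0, 0, 0, 0, 62], [0, 0.2, 0, 0, 0, 0, 62], [0, 0, 0, 0, 0, 0, 62], [0, 0, 0, 0, 0, 0, 62], [0, 0, 0, 0, 0, 0, 62], [0, 0, 0, 0, 0, 0, 62], [0, 0, 0, 0, 0, 0, 62], [0, 0, 0, 0, 0, 0, 62]]

```text
time_s: 27.5
eef_pos: [0.61, -0.2266, 0.0274]
eef_rot: [-0.002, 0.663, 0.749, -0.001]
wrist_force: [-12.5, -1.0, 8.1]
opening: 0.726
grasp_force: 6.8
```

Call:
jog_arm:
  series:
    - [[0, -1, 0, 0, 0, 0, 62], [0, -2, 0, 0, 0, 0, 62], [0, -2.5, 0, 0, 0, 0, 62], [0, -3, 0, 0, 0, 0, 62], [0, 0, 0, 0, 0, 0, 62], [0, 0, -5, 0, 0, 0, 62], [0, 0, -15, 0, 0, 0, 62], [0, 0, -30, 0, 0, 0, 62], [0, 0, -40, 0, 0, 0, 62], [0, 0, -40, 0, 0, 0, 62]]

```text
time_s: 28.5
eef_pos: [0.604, -0.2273, 0.1599]
eef_rot: [0.0, 0.663, 0.749, 0.0]
wrist_force: [0.7, -0.2, 0.0]
opening: 0.726
grasp_force: 0.0
```

Call:
jog_arm:
  series:
    - [[20, -10, -20, 0, 0, 0, 62], [35, -15, -10, 0, 0, 0, 62], [40, -20, 0, 0, 0, 0, 62], [40, -20, 0, 0, 0, 0, 62], [40, -20, 0, 0, 0, 0, 62], [40, -20, 0, 0, 0, 0, 62], [30, -10, 0, 0, 0, 0, 62], [0, 0, 0, 0, 0, 0, 62], [0, 0, 0, 0, 0, 0, 62], [0, 0, 0, 0, 0, 0, 62]]

```text
time_s: 29.5
eef_pos: [0.461, 0.001, 0.1885]
eef_rot: [0.001, 0.663, 0.749, 0.001]
wrist_force: [-0.2, -0.1, 0.9]
opening: 0.724
grasp_force: 0.0
```

Run:
```python
from h import *
c=snap('top','t6.png'); find(c,.04,.06); o,p,_=T(); print(p,o['time_s'])
cv2.imwrite('pics/t6c.png',cv2.resize(c['frame'][150:250,390:510],None,fx=6,fy=6,interpolation=cv2.INTER_CUBIC))
c=ctrl.camera('scene'); find(c,.04,.06)
```

```text
blob [405, 199, 65, 28, 1215] 0.049 [ 603.2 -226.7] [ 51.3 153.6] 7.18
blob [117, 145, 42, 18, 517] 0.0532 [756.3 501.5] [45.4 99.5] 0.6
[0.46089048 0.0008226  0.1881682 ] 29.55
blob [136, 282, 89, 40, 1898] 0.0493 [ 604.9 -228.1] [ 54.2 150.1] 6.88
blob [565, 287, 56, 29, 993] 0.0532 [759.2 500.3] [ 44.5 102.3] 0.48
```

View pics/t6c.png

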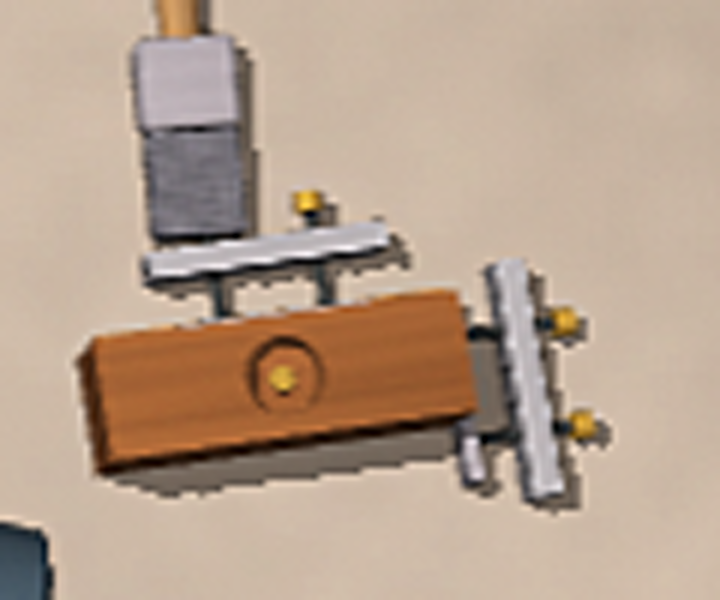

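The crop shows the plinth well up, its side against the side pad and its end over the end pad, whose visible part is at (470,460). I'll check the end gap numerically.

Run:
```python
from h import *
c=ctrl.camera('top')
g=lambda x,y:(390+x/6-.42,150+y/6-.42)
a=np.deg2rad(7.05); Y=np.array([-np.sin(a),np.cos(a)]); X=np.array([np.cos(a),np.sin(a)]); O=np.array([.6137,-.2324])
for nm,pts,z in(('end',[(463,291),(478,410)],.05),('endpad',[(457,430),(465,480)],.018),('far end',[(95,340),(104,470)],.05),('side',[(120,335),(455,292)],.05)):
    p=atz(c,[g(*q) for q in pts],z)[:,:2]; print(nm,[(round((q-O)@X*1000,1),round((q-O)@Y*1000,1)) for q in p])
```

```text
end [(np.float64(14.6), np.float64(-69.7)), (np.float64(-34.5), np.float64(-67.8))]
endpad [(np.float64(-38.0), np.float64(-66.4)), (np.float64(-59.0), np.float64(-66.3))]
far end [(np.float64(15.1), np.float64(81.3)), (np.float64(-38.1), np.float64(85.7))]
side [(np.float64(15.7), np.float64(70.9)), (np.float64(14.6), np.float64(-66.5))]
```

The end and the end pad agree within the pixel error, so there's no gap, and the yaw matches the dock's. Handing in.

```bash
python3 -c "
from bench import ctrl
print(ctrl.hand_in())"
```

```text
the job is handed in; nothing more can be done
None
```

The specimen plinth is lying well up in the dock, pressed against the end pad and then the side pad at an estimated 10 N each, and released. I handed the job in at about 30 s; no verdict came back.

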